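Pin the clamp and find the socket for its nut

ROBOT

A 7-joint arm with a two-finger parallel gripper is mounted at the origin on a cart in front of the work surface, level with it; the furniture and walls round the work are solid. World frame = base frame: x ahead of the robot, y to its left, z up, the work surface at z = 0. Lengths are in m, angles in rad, forces in N, time in s.
With the tool pointing down it reaches from about 0.4 to 0.85 m from the base axis. Payload 10.4 kg.
Tool frame: the origin (TCP) lies at the centre of the arm's flange, where the gripper is bolted on; the fingertips stand 173 mm ahead of it and the grasp point (between the pads) lies 155 mm ahead of it; z points along the fingers, y is the line along which they close (so a half turn about z gives the same grasp; the last joint's range is limited). The gripper opens to 85 mm and grips with 20 to 120 N. Pads are 22 mm wide; open, the fingers measure 114 mm over their backs; the gripper's body (76 mm by 85 mm) begins 54 mm behind the grasp point. The pads swing forward as they close: fully open they stand 13 mm farther back than shut.
Start: joints at [1.263, 0.332, -0.065, 1.46, 0.022, 1.35, -0.088], TCP at [0.176, -0.6, 0.405] pointing down, gripper open.
Joint ranges: [-2.6, 2.6], [-0.5, 2.12], [-1.47, 1.34], [0.16, 2.42], [-1.27, 4.41], [0.06, 2.06], [-2.6, 2.6]. Speed limits (rad/s): [2.22, 2.22, 2.79, 2.79, 3.14, 3.14, 3.14].

INTERFACE

Orientations are given as a unit quaternion [x, y, z, w].
In Python, from workcell import manip, viewer, finder gives the robot as it stands.
- The arm moves only by the tool arm_command, never from a script. Its argument "plan" is a list of rows, each an object with "dp": the shift along the tool's x, y, z in mm, a list of three; "spin": the turn about the tool's z in rad. A call has 1 to 5 rows; each row shifts and turns the commanded pose from where the row before left it, along the tool's axes as they then stand; what a row does not reach is not made up. A row lasts 1/10 s, in which the tool goes at most 50 mm and 8.59 degrees, less where a joint would pass 70% of its speed; a pose out of reach is approached as far as the arm can. A call is refused whole if a number of a shift passes 50 or a number of a turn 0.15, either way. A call with a gripper value outside its range is refused whole. "grip" is the closure, from -1 (fully open) to 1 (shut), set as the call begins (left out, the last holds). The fingers move at their own pace and stop on an object; "newtons" is the grip in N (left out, the last holds). Time passes only in rows, so rows that do not move let the fingers close. It gives the time, the measured TCP pose, the force, the opening and the grip force at its end, in the units of the state.
- manip.get_obs(): the state, without advancing time (a new reading comes with each control period).
- viewer.camera(name): name is "scene" or "top"; returns the picture (480x640x3 uint8, blue, green, red); there is no depth.
- viewer.camera_params(name): a dict with "vertical_fov" (degrees; the focal length in pixels is half the picture's height over the tangent of half this angle, whatever the lens; pixels are square), "cx", "cy" (the principal point, pixels), "R" (3x3) and "t" (3): a world point X has camera coordinates R X + t. Camera axes: x right, y down, z forward; pixel columns grow to the right and rows downward; lengths in m; the calibration is good to about 2 mm. A picture is of the moment at which its call begins. camera_params takes no time and is no camera call.
- manip.hand_in(): hands the job in; it is judged then, once.
Trained networks look in the newest picture that a camera, given by its name, has taken for a name from the list of things; names that differ only in an ending like _2 or _b are one class to them, and where a whole thing is asked for, a point or a joint stands for the part that bears it (a point fixed in the world has none). Each returns a list of dicts, best first, with "score" (0 to 1); they miss things now and then, are a little off and sometimes report something else, mostly with a low value. They report only what shows in the picture. A call takes as long as a camera call. They do not tell look-alikes from the thing itself.
- finder.find_in(camera, thing): "position" ([x, y, z] in m, in world coordinates, good to about 4 mm: the middle of the surface that is visible of it).
The state is a dict: "clock": time; "joint_pos": joint angles; "joint_velocities": joint speeds; "tau": joint torques, N m; "position": TCP position; "ee_rot": TCP orientation; "ft_force": force on the tool from outside, world axes, zero at the start; "torque": the same for the moment, N m; "grip_width": opening from 0.0 (shut) to 1.0 (fully open); "grasp_force": force on a finger pad.
Only numpy, scipy, OpenCV 4.12 (cv2) and the standard library are available. Lean on these libraries where they do the work, as an engineer would, in place of code of your own. Each camera call takes 0.05 s, during which the arm holds its last target. There are 200 camera calls.

TASK

First push the clamp's headed hinge pin fully home, until its head sits on the fork. Then try the three look-alike sockets from the red rack on the clamp's hex nut until you have the one that goes all the way down over it, standing any socket that does not fit back upright on a free rack post. Finish still gripping the fitting socket, upright and fully seated on the nut (do not let go of it), and do not shift the glass measuring cylinder or the grease tub.

Things in the scene. Friction and masses are not known exactly. Their poses are not given: they have to be found in the camera images.
- clamp: hinged clamp bolted down: dark base plate 90 (x) x 200 (y) x 12 mm, at its +y end a blue fork with a hinge pin, at its -y end a hex nut on an aluminium strap. Origin: centre of the base's underside; z up. It does not move.
- nut_seat (a point): on the nut's axis at the strap's top, 32 mm above the worktop, 55 mm from the clamp's origin towards its -y. Fixed grey hex nut on it: 24 mm across flats (flats normal to the clamp's x), 12 mm high; stud 13 mm dia. up to 18 mm. Only one of the sockets fits (1 mm play a side): its mouth goes down to the strap. The other two are too small and stop on the nut, 12 mm higher.
- pin_top (a point): centre of the top of the hinge pin's head (head 22 mm diameter, 8 mm thick, brass); the vertical pin passes through fork and strap, 55 mm from the clamp's origin towards its +y. It stands 20 to 28 mm proud at the start; fully home this point is 50 mm above the worktop.
- hinge_pin (a joint): how far the pin is pushed down: 0 = 28 mm proud, 0.028 m = fully home, head flat on the fork. It stays where it is left; pushing it takes about 5 to 10 N straight down on the head.
- socket_a: one of three steel sockets, alike outside, bores differ (see nut_seat); mouth down on any rack post. 62 mm tall, 220 g: round skirt 40 mm dia., 24 mm high; above it a hex shank 32 mm across flats (grip a pair of parallel flats). Origin: centre of the mouth, z up; own x axis, and every 60 deg from it, is normal to shank flats and bore flats alike. Bore 24 mm deep, 1.2 mm lead-in chamfer.
- socket_b: one of three steel sockets, alike outside, bores differ (see nut_seat); mouth down on any rack post. 62 mm tall, 220 g: round skirt 40 mm dia., 24 mm high; above it a hex shank 32 mm across flats (grip a pair of parallel flats). Origin: centre of the mouth, z up; own x axis, and every 60 deg from it, is normal to shank flats and bore flats alike. Bore 24 mm deep, 1.2 mm lead-in chamfer.
- socket_c: one of three steel sockets, alike outside, bores differ (see nut_seat); mouth down on any rack post. 62 mm tall, 220 g: round skirt 40 mm dia., 24 mm high; above it a hex shank 32 mm across flats (grip a pair of parallel flats). Origin: centre of the mouth, z up; own x axis, and every 60 deg from it, is normal to shank flats and bore flats alike. Bore 24 mm deep, 1.2 mm lead-in chamfer.
- rack: red socket rack 70 (x) x 200 (y) x 12 mm, fixed, with three upright posts 9 mm diameter and 14 mm high in a row along its y, 64 mm apart. Origin: centre of its underside, z up. Neighbouring sockets stand 24 mm apart, so grip them across the rack (closing along its x).
- post_a (a point): foot of a rack post, at the rack's top face, 12 mm above the worktop: a socket's origin is here when it stands on this post
- post_b (a point): foot of a rack post, at the rack's top face, 12 mm above the worktop: a socket's origin is here when it stands on this post
- post_c (a point): foot of a rack post, at the rack's top face, 12 mm above the worktop: a socket's origin is here when it stands on this post
- glass: bystander: glass measuring cylinder on a blue hexagon foot, 52x59x154 mm, loose; origin under its foot
- tub: bystander: small grease tub with red lid, 59 mm diameter, 42 mm high, loose; origin under its centre
Mind the look-alikes: they are no part of the job. Leave any blue or green look-alike of the socket_b alone.

How it is judged:
By the outcome, as a careful person would: the job done as asked, in the order asked, and still so for the second after the job is handed in, while the arm keeps its last pose, push and grip.
It also fails if it takes over 72 s, if anything falls off the work surface, if the arm or the gripper's body presses on something with over 40 N, if the wrist force passes 120 N, or if a joint passes its speed limit or range.

## Working session

There is one attempt and no reset: what is moved stays moved. The work goes in short steps, Python scripts to look and compute and a tool call to move; the robot and the scene stay as the last step left them, time stands still between calls to the robot, and variables do not carry over. Pictures are saved under pics/ and viewed, at most 10 in all, crops included, and the job is handed in when it is done.

Besides the shell and the picture viewer there is one more tool, called after "Request:" as a command line: name --argument value ..., lists and objects as JSON in quotes. arm_command: Moves the arm, as the interface text tells. Its arguments: {"type":"object","properties":{"plan":{"type":"array","items":{"type":"object","properties":{"dp":{"type":"array","items":{"type":"number"}},"spin":{"type":"number"}}}},"grip":{"type":"number"},"newtons":{"type":"number"}},"required":["plan"]}

```bash
mkdir -p pics; cat > h.py <<'E'
import numpy as np, cv2
from workcell import manip, viewer, finder
def cam(n):
    p=viewer.camera_params(n); f=240/np.tan(np.radians(p["vertical_fov"])/2)
    return f,p["cx"],p["cy"],np.array(p["R"]),np.array(p["t"])
def proj(n,X):
    f,cx,cy,R,t=cam(n); c=R@np.array(X)+t; return np.array([cx+f*c[0]/c[2],cy+f*c[1]/c[2]])
def ray(n,u,v,z):
    f,cx,cy,R,t=cam(n); d=R.T@np.array([(u-cx)/f,(v-cy)/f,1]); o=-R.T@t
    return o+d*(z-o[2])/d[2]
E
python3 - <<'E'
from h import *
for n in("scene","top"):
    im=viewer.camera(n); cv2.imwrite(f"pics/{n}0.png",im)
    print(n,cam(n)[0],-cam(n)[3].T@cam(n)[4])
    for th in("clamp","socket_a","rack","glass","tub","hinge_pin"):
        for d in finder.find_in(n,th)[:5]:
            print(th,round(d["score"],2),np.round(d["position"],3),np.round(proj(n,d["position"])))
o=manip.get_obs();print({k:np.round(v,3) for k,v in o.items()})
E
```

```text
scene 557.1018454705127 [-0.38401551  0.82205251  0.73583553]
socket_a 0.89 [ 0.52  -0.034  0.03 ] [344. 245.]
socket_a 0.84 [0.365 0.003 0.039] [377. 272.]
socket_a 0.75 [ 0.522 -0.188  0.046] [385. 221.]
socket_a 0.68 [ 0.507 -0.131  0.047] [374. 229.]
socket_a 0.58 [ 0.447 -0.035  0.04 ] [364. 252.]
rack 0.89 [ 0.5   -0.185  0.016] [389. 234.]
glass 0.95 [0.573 0.448 0.073] [159. 292.]
tub 0.85 [0.366 0.099 0.036] [347. 287.]
hinge_pin 0.43 [0.5   0.169 0.071] [285. 261.]
top 437.7419411783474 [0.29861222 0.0903808  1.01146278]
socket_a 0.9 [ 0.537 -0.255  0.068] [478. 217.]
socket_a 0.86 [ 0.45 -0.04  0.06] [381. 255.]
socket_a 0.83 [ 0.517 -0.127  0.07 ] [421. 225.]
socket_a 0.77 [ 0.379 -0.002  0.065] [364. 286.]
socket_a 0.75 [ 0.524 -0.039  0.063] [381. 222.]
rack 0.81 [ 0.52  -0.183  0.007] [439. 230.]
glass 0.56 [0.579 0.435 0.06 ] [170. 195.]
{'clock': np.float64(0.7), 'joint_pos': array([ 1.263,  0.332, -0.065,  1.46 ,  0.022,  1.35 , -0.089]), 'joint_velocities': array([-0.002, -0.001, -0.001,  0.001,  0.001,  0.001, -0.   ]), 'tau': array([ 0.0000e+00, -6.2510e+01,  5.0000e-02, -3.9179e+01,  1.7000e-02,
        1.0000e-03,  0.0000e+00]), 'position': array([ 0.176, -0.6  ,  0.405]), 'ee_rot': array([0.99 , 0.142, 0.   , 0.   ]), 'ft_force': array([0.391, 0.046, 0.067]), 'torque': array([ 0.005, -0.004,  0.041]), 'grasp_force': np.float64(0.0), 'grip_width': np.float64(0.999)}
```

View pics/scene0.png

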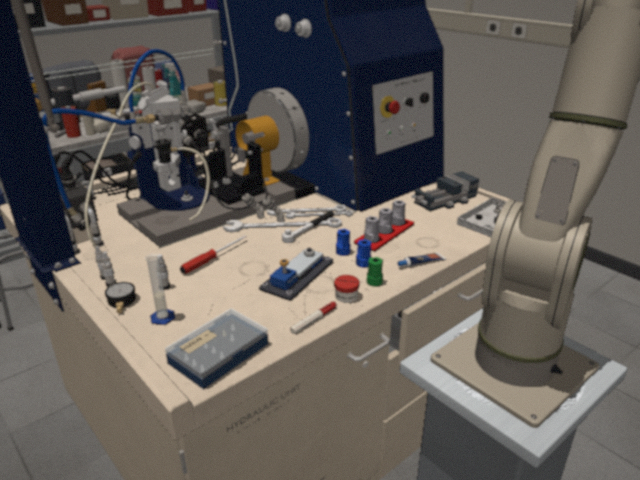

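View pics/top0.png

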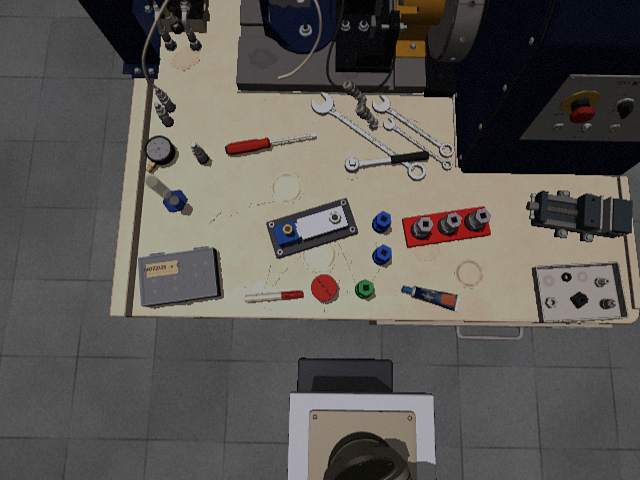

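The top view shows three steel sockets on the red rack at (423,226), (452,221) and (481,217). The look-alikes to leave alone are two blue ones at (382,222) and (382,255), and a green one at (364,288). On the clamp, the pin is at (288,230) and the nut at (335,217). I'll confirm with one enlarged crop.

```bash
python3 - <<'E'
from h import *
t=cv2.imread("pics/top0.png"); s=cv2.imread("pics/scene0.png")
a=cv2.resize(t[190:265,260:360],(800,600),interpolation=cv2.INTER_CUBIC)
a=cv2.resize(t[190:262,262:358],None,fx=4.1,fy=4.1,interpolation=cv2.INTER_CUBIC)
b=cv2.resize(t[190:262,400:496],None,fx=4.1,fy=4.1,interpolation=cv2.INTER_CUBIC)
c=cv2.resize(s[235:307,255:351],None,fx=4.1,fy=4.1,interpolation=cv2.INTER_CUBIC)
d=cv2.resize(s[185:257,340:436],None,fx=4.1,fy=4.1,interpolation=cv2.INTER_CUBIC)
o=np.vstack([np.hstack([a,b]),np.hstack([c,d])]);print(o.shape)
cv2.imwrite("pics/crop0.png",o)
E
```

```text
(590, 788, 3)
```

View pics/crop0.png

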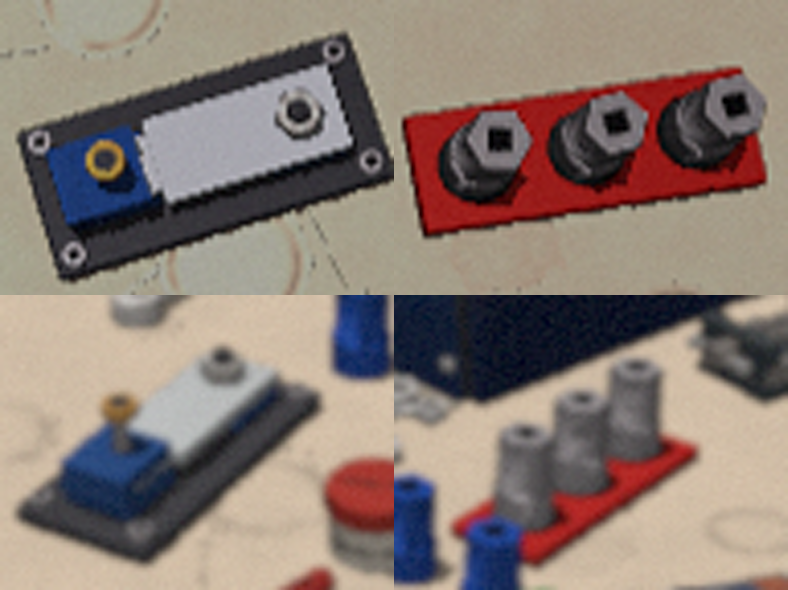

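The crop confirms three grey steel sockets on the red rack, a brass pin standing proud on the blue fork, and a nut on the strap. Next I'll fit the poses with the known sizes.

```bash
python3 - <<'E'
from h import *
A=lambda x,y:((x+.5)/4.1-.5+262,(y+.5)/4.1-.5+190)
B=lambda x,y:((x-394+.5)/4.1-.5+400,(y+.5)/4.1-.5+190)
C=lambda x,y:((x+.5)/4.1-.5+255,(y-295+.5)/4.1-.5+235)
D=lambda x,y:((x-394+.5)/4.1-.5+340,(y-295+.5)/4.1-.5+185)
def rigid(L,W):
    L=np.array(L);W=np.array(W);l=L.mean(0);w=W.mean(0);a=L-l;b=W-w
    th=np.arctan2((a[:,0]*b[:,1]-a[:,1]*b[:,0]).sum(),(a*b).sum())
    R=np.array([[np.cos(th),-np.sin(th)],[np.sin(th),np.cos(th)]]);T=w-R@l
    return th,R,T,np.round(1000*((L@R.T+T)-W),1).tolist()
rk=[ray("top",*B(*p),.012)[:2] for p in((403,117),(742,68),(766,184),(427,237))]
th,R,T,e=rigid([(.035,.1),(.035,-.1),(-.035,-.1),(-.035,.1)],rk);print("rack",th,T,e)
for k in(1,0,-1):print("post",R@[0,.064*k]+T)
ck=[ray("top",*A(*p),.012)[:2] for p in((18,130),(348,33),(65,280))]
th,R,T,e=rigid([(.045,.1),(.045,-.1),(-.045,.1)],ck);print("clamp",th,T,e)
print("nut",R@[0,-.055]+T,"pin",R@[0,.055]+T)
bs=[ray("top",*A(*p),.014)[:2] for p in((40,141),(333,50),(371,160),(73,255))];print("bolt centre",np.mean(bs,0), "ang",np.arctan2(*((bs[2]-bs[3])*[1,-1])))
def tri(pt,ps):
    M=[];y=[]
    for n,(u,v) in(("top",pt),("scene",ps)):
        f,cx,cy,R,t=cam(n)
        for r,q in((0,(u-cx)/f),(1,(v-cy)/f)):
            M.append(R[r]-q*R[2]);y.append(q*t[2]-t[r])
    x=np.linalg.lstsq(np.array(M),np.array(y),rcond=None)[0]
    return np.round(x,4),np.round(proj("top",x)-pt,1),np.round(proj("scene",x)-ps,1)
print("pin",tri(A(105,160),C(120,405)));print("stud",tri(A(300,110),C(222,354)),ray("top",*A(300,110),.05))
for a,b in(((501,141),(525,435)),((616,121),(583,400)),((735,104),(635,367))):
    print("sock",tri(B(*a),D(*b)),ray("top",*B(*a),.074))
E
```

```text
rack 0.1672351580318466 [ 0.52676148 -0.19918619] [[-0.4, 0.6], [0.5, -0.2], [-0.3, -1.8], [0.2, 1.3]]
post [ 0.51610825 -0.13607907]
post [ 0.52676148 -0.19918619]
post [ 0.53741471 -0.26229331]
clamp 0.32016199223280867 [0.51981413 0.1140584 ] [[-1.0, 0.1], [1.3, -1.6], [-0.3, 1.6]]
nut [0.53712375 0.06185326] pin [0.50250451 0.16626355]
bolt centre [0.52112726 0.11605793] ang 0.3305081887484514
pin (array([0.5035, 0.1687, 0.0689]), array([-0.2, -0.2]), array([0.3, 0.1]))
stud (array([0.5389, 0.0641, 0.0468]), array([-0.4, -0.4]), array([0.6, 0.1])) [0.53705847 0.06324513 0.05      ]
sock (array([ 0.5193, -0.1357,  0.0714]), array([-0.5, -0.6]), array([0.7, 0. ])) [ 0.51737759 -0.13626761  0.074     ]
sock (array([ 0.5301, -0.1989,  0.0721]), array([-0.1, -0.1]), array([0.1, 0. ])) [ 0.52945021 -0.19853623  0.074     ]
sock (array([ 0.5412, -0.2632,  0.0723]), array([-0.3, -0.4]), array([0.4, 0. ])) [ 0.53995612 -0.26320861  0.074     ]
```

```bash
cat >> h.py <<'E'
def pose():
    o=manip.get_obs(); x,y,z,w=o["ee_rot"]
    R=np.array([1-2*(y*y+z*z),2*(x*y+z*w)]); return np.array(o["position"]),np.arctan2(R[1],R[0]),o
def plan(start,wps):
    p,f=np.array(start[:3],float),start[3]
    for x,y,z,f1,n in wps:
        T=np.array([x,y,z]);out=[]
        for k in range(n):
            d=(T-p)/(n-k); s=np.clip((f-f1)/(n-k),-.15,.15)
            L=np.round(1000*np.array([d[0]*np.cos(f)+d[1]*np.sin(f),d[0]*np.sin(f)-d[1]*np.cos(f),-d[2]]),1)
            s=round(s,3); e=L/1000
            p=p+[e[0]*np.cos(f)+e[1]*np.sin(f),e[0]*np.sin(f)-e[1]*np.cos(f),-e[2]]; f-=s
            out.append('{"dp":%s,"spin":%s}'%([float(v) for v in L],s))
        print(", ".join(out),"->",np.round(p,4),round(f,3))
def go(*w):
    p,f,o=pose();print(np.round(p,4),round(f,4),o["clock"],np.round(o["ft_force"],1),o["grip_width"],o["grasp_force"]);plan([*p,f],w)
E
python3 - <<'E'
from h import *
go((.36,-.40,.38,1.01,6),(.46,-.25,.36,1.735,5),(.49,-.04,.33,1.738,5),(.5035,.1675,.28,1.738,5))
# hex yaw check: socket tops
t=cv2.imread("pics/top0.png")
o=[cv2.resize(t[int(v)-12:int(v)+12,int(u)-12:int(u)+12],(260,260),interpolation=cv2.INTER_CUBIC) for u,v in((425.6,223.9),(453.7,219),(482.7,215))]
cv2.imwrite("pics/hex.png",np.hstack(o))
E
```

```text
[ 0.1756 -0.5998  0.4048] 0.2848 0.7 [0.4 0.  0.1] 0.9994484882630338 0.0
{"dp":[38.8, -23.3, 4.1],"spin":-0.121}, {"dp":[41.4, -18.5, 4.1],"spin":-0.121}, {"dp":[43.3, -13.3, 4.1],"spin":-0.121}, {"dp":[44.6, -8.0, 4.2],"spin":-0.121}, {"dp":[45.3, -2.6, 4.1],"spin":-0.121}, {"dp":[45.2, 2.9, 4.2],"spin":-0.12} -> [ 0.36 -0.4   0.38] 1.01
{"dp":[36.0, 1.0, 4.0],"spin":-0.145}, {"dp":[35.5, 6.2, 4.0],"spin":-0.145}, {"dp":[34.3, 11.2, 4.0],"spin":-0.145}, {"dp":[32.3, 16.1, 4.0],"spin":-0.145}, {"dp":[29.6, 20.6, 4.0],"spin":-0.145} -> [ 0.46 -0.25  0.36] 1.735
{"dp":[40.5, 12.8, 6.0],"spin":-0.001}, {"dp":[40.4, 12.8, 6.0],"spin":-0.001}, {"dp":[40.4, 12.8, 6.0],"spin":-0.0}, {"dp":[40.5, 12.9, 6.0],"spin":-0.001}, {"dp":[40.4, 12.9, 6.0],"spin":-0.0} -> [ 0.49 -0.04  0.33] 1.738
{"dp":[40.5, 9.6, 10.0],"spin":-0.0}, {"dp":[40.5, 9.5, 10.0],"spin":-0.0}, {"dp":[40.5, 9.6, 10.0],"spin":-0.0}, {"dp":[40.4, 9.5, 10.0],"spin":-0.0}, {"dp":[40.5, 9.6, 10.0],"spin":-0.0} -> [0.5035 0.1675 0.28  ] 1.738
```

View pics/hex.png

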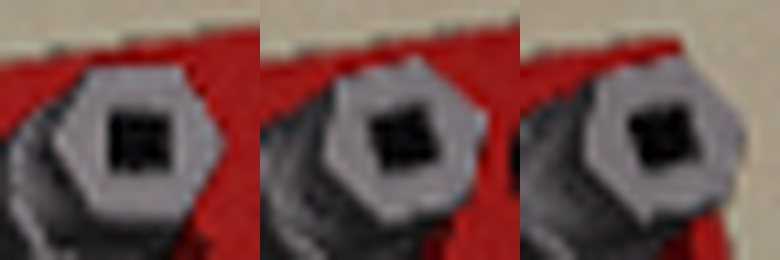

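Image up is world +x. Hex yaws from the flats are about 0 for the left socket, 0.3 for the middle and 0.28 for the right. Now I'll move to the pin.

Request:
arm_command --plan '[{"dp": [38.8,-23.3,4],"spin": -0.121},{"dp": [41.4,-18.5,4],"spin": -0.121},{"dp": [43.3,-13.3,4],"spin": -0.121},{"dp": [44.6,-8,4],"spin": -0.121},{"dp": [45.3,-2.6,4],"spin": -0.121}]' --grip 1

```text
clock: 1.2
position: [0.3302, -0.4318, 0.3848]
ee_rot: [0.902, 0.433, -0.0, 0.0]
ft_force: [0.8, -0.4, 0.7]
grip_width: 0.142
grasp_force: 0.0
```

Request:
arm_command --plan '[{"dp": [45.2,2.9,4],"spin": -0.12},{"dp": [36,1,4],"spin": -0.145},{"dp": [35.5,6.2,4],"spin": -0.145},{"dp": [34.3,11.2,4],"spin": -0.145},{"dp": [32.3,16,4],"spin": -0.145}]'

```text
clock: 1.7
position: [0.4405, -0.2787, 0.3648]
ee_rot: [0.698, 0.716, -0.0, 0.0]
ft_force: [0.1, -0.1, 0.7]
grip_width: 0.001
grasp_force: 0.0
```

Request:
arm_command --plan '[{"dp": [29.6,20.6,4],"spin": -0.145},{"dp": [40.5,12.8,6]},{"dp": [40.5,12.8,6]},{"dp": [40.5,12.8,6]},{"dp": [40.5,12.8,6]}]'

```text
invalid input at $.plan[1]: expected keys dp, spin
```

Request:
arm_command --plan '[{"dp": [29.6,20.6,4],"spin": -0.145},{"dp": [40.5,12.8,6],"spin": 0},{"dp": [40.5,12.8,6],"spin": 0},{"dp": [40.5,12.8,6],"spin": 0},{"dp": [40.5,12.8,6],"spin": 0}]'

```text
clock: 2.2
position: [0.484, -0.0802, 0.3368]
ee_rot: [0.647, 0.763, 0.0, 0.0]
ft_force: [0.0, 0.1, 0.4]
grip_width: 0.0
grasp_force: 0.0
```

Request:
arm_command --plan '[{"dp": [40.5,12.8,6],"spin": 0},{"dp": [40.5,9.6,10],"spin": 0},{"dp": [40.5,9.6,10],"spin": 0},{"dp": [40.5,9.6,10],"spin": 0},{"dp": [40.5,9.6,10],"spin": 0}]'

```text
clock: 2.7
position: [0.5014, 0.1278, 0.2906]
ee_rot: [0.647, 0.762, 0.0, 0.0]
ft_force: [0.7, 0.0, 0.6]
grip_width: -0.002
grasp_force: 0.0
```

```bash
python3 - <<'E'
from h import *
go((.5035,.1675,.255,1.738,2))
E
```

```text
[0.5014 0.1278 0.2906] 1.7342 2.7 [0.7 0.  0.6] -0.0024900675208601774 0.0
{"dp":[19.4, 4.3, 17.8],"spin":-0.002}, {"dp":[19.4, 4.3, 17.8],"spin":-0.002} -> [0.5036 0.1675 0.255 ] 1.738
```

Request:
arm_command --plan '[{"dp": [19.4,4.3,16],"spin": 0},{"dp": [19.4,4.3,16],"spin": 0},{"dp": [0,0,5],"spin": 0},{"dp": [0,0,5],"spin": 0},{"dp": [0,0,5],"spin": 0}]'

```text
clock: 3.2
position: [0.504, 0.1651, 0.2438]
ee_rot: [0.647, 0.762, 0.0, 0.0]
ft_force: [-2.1, 1.5, 4.6]
grip_width: 0.001
grasp_force: 2.6
```

Request:
arm_command --plan '[{"dp": [0,0,5],"spin": 0},{"dp": [0,0,5],"spin": 0},{"dp": [0,0,5],"spin": 0},{"dp": [0,0,4],"spin": 0},{"dp": [0,0,0],"spin": 0}]'

```text
clock: 3.7
position: [0.5038, 0.1653, 0.2245]
ee_rot: [0.647, 0.762, -0.0, 0.0]
ft_force: [-0.2, 0.2, -0.7]
grip_width: -0.002
grasp_force: 0.0
```

Request:
arm_command --plan '[{"dp": [0,0,1],"spin": 0},{"dp": [0,0,1],"spin": 0},{"dp": [0,0,0],"spin": 0}]'

```text
clock: 4.0
position: [0.5039, 0.1657, 0.2234]
ee_rot: [0.647, 0.762, -0.0, 0.001]
ft_force: [-3.8, -2.9, 11.4]
grip_width: -0.003
grasp_force: 5.5
```

```bash
python3 - <<'E'
from h import *
t=viewer.camera("top"); s=viewer.camera("scene")
a=cv2.resize(t[190:262,262:358],None,fx=4.1,fy=4.1,interpolation=cv2.INTER_CUBIC)
c=cv2.resize(s[225:297,245:341],None,fx=4.1,fy=4.1,interpolation=cv2.INTER_CUBIC)
cv2.imwrite("pics/pin1.png",np.hstack([a,c]))
E
```

```text
(no output)
```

View pics/pin1.png

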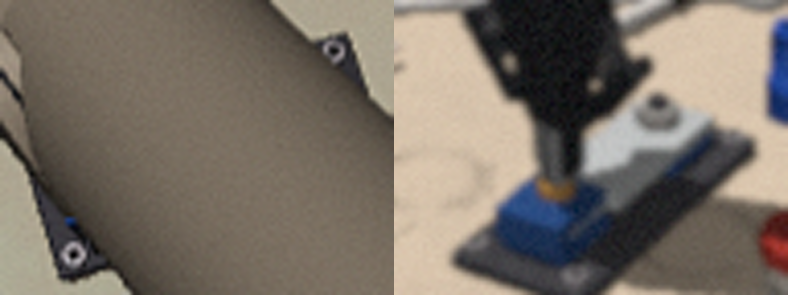

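The scene view shows the fingertips on the brass head, which is practically on the fork. I'll press a little more until it stops.

Request:
arm_command --plan '[{"dp": [0,0,1],"spin": 0},{"dp": [0,0,1],"spin": 0},{"dp": [0,0,0],"spin": 0}]'

```text
clock: 4.4
position: [0.5039, 0.1659, 0.2232]
ee_rot: [0.647, 0.762, -0.0, 0.001]
ft_force: [-12.6, -8.0, 34.3]
grip_width: -0.0
grasp_force: 17.1
```

The pin stopped solid at 34 N with the tip at z ≈ 0.050, so it is home. Next I'll retract and plan the approach to the nearest steel socket.

```bash
python3 - <<'E'
from h import *
p,f,o=pose(); print(o["joint_pos"])
go((.504,.166,.30,1.734,3),(.5175,-.136,.29,1.59,7),(.5175,-.136,.214,1.59,4))
E
```

```text
[ 0.23488087  0.41175001 -0.74740509  1.87051319  0.33491202  0.98771743
 -0.49505117]
[0.5039 0.1659 0.2232] 1.7343 4.4 [-12.6  -8.   34.3] -0.0003436833135769518 17.134196197148412
{"dp":[0.0, 0.0, -25.6],"spin":0.0}, {"dp":[0.0, 0.0, -25.6],"spin":0.0}, {"dp":[0.1, 0.1, -25.6],"spin":0.0} -> [0.504  0.1661 0.3   ] 1.734
{"dp":[-42.9, -5.1, 1.4],"spin":0.021}, {"dp":[-43.0, -4.2, 1.4],"spin":0.021}, {"dp":[-43.1, -3.3, 1.4],"spin":0.02}, {"dp":[-43.1, -2.5, 1.4],"spin":0.021}, {"dp":[-43.2, -1.6, 1.5],"spin":0.02}, {"dp":[-43.2, -0.7, 1.4],"spin":0.021}, {"dp":[-43.1, 0.3, 1.5],"spin":0.02} -> [ 0.5175 -0.136   0.29  ] 1.59
{"dp":[-0.0, -0.0, 19.0],"spin":0.0}, {"dp":[-0.0, -0.0, 19.0],"spin":0.0}, {"dp":[-0.0, -0.0, 19.0],"spin":0.0}, {"dp":[-0.0, -0.0, 19.0],"spin":0.0} -> [ 0.5175 -0.136   0.214 ] 1.59
```

Request:
arm_command --plan '[{"dp": [0,0,-26],"spin": 0},{"dp": [0,0,-26],"spin": 0},{"dp": [0,0,-27],"spin": 0},{"dp": [-43,-5,1],"spin": 0.021},{"dp": [-43,-4,1],"spin": 0.021}]' --grip -1

```text
clock: 4.9
position: [0.5079, 0.0797, 0.2987]
ee_rot: [0.662, 0.75, 0.001, 0.001]
ft_force: [0.3, -0.4, -0.8]
grip_width: 0.846
grasp_force: 0.0
```

Request:
arm_command --plan '[{"dp": [-43,-3.3,1],"spin": 0.02},{"dp": [-43,-2.5,1],"spin": 0.02},{"dp": [-43,-1.6,1],"spin": 0.02},{"dp": [-43,-0.7,1],"spin": 0.02},{"dp": [-43,0.3,1],"spin": 0.02}]'

```text
clock: 5.4
position: [0.5175, -0.1372, 0.2928]
ee_rot: [0.7, 0.715, 0.0, 0.0]
ft_force: [1.2, 0.8, -0.2]
grip_width: 0.999
grasp_force: 0.0
```

```bash
python3 - <<'E'
from h import *
go((.5175,-.136,.214,1.59,4))
s=viewer.camera("scene"); t=viewer.camera("top")
c=cv2.resize(s[185:257,340:436],None,fx=4.1,fy=4.1,interpolation=cv2.INTER_CUBIC)
d=cv2.resize(s[225:297,245:341],None,fx=4.1,fy=4.1,interpolation=cv2.INTER_CUBIC)
cv2.imwrite("pics/ap1.png",np.hstack([c,d]))
E
```

```text
[ 0.5175 -0.1372  0.2928] 1.5919 5.4 [ 1.2  0.8 -0.2] 0.9992095695748788 0.0
{"dp":[0.3, 0.0, 19.7],"spin":0.0}, {"dp":[0.3, 0.0, 19.7],"spin":0.001}, {"dp":[0.3, 0.0, 19.7],"spin":0.0}, {"dp":[0.3, 0.1, 19.7],"spin":0.001} -> [ 0.5175 -0.136   0.214 ] 1.59
```

View pics/ap1.png

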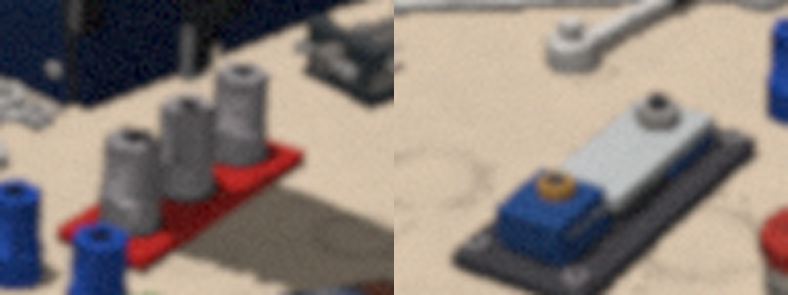

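The brass head sits flat on the fork, so the pin is home. Now I'll descend and grip socket 1.

Request:
arm_command --plan '[{"dp": [0.3,0,20],"spin": 0},{"dp": [0.3,0,20],"spin": 0},{"dp": [0.3,0,20],"spin": 0},{"dp": [0.3,0,19],"spin": 0},{"dp": [0,0,0],"spin": 0}]'

```text
clock: 6.0
position: [0.5167, -0.1336, 0.2115]
ee_rot: [0.699, 0.715, -0.001, -0.002]
ft_force: [0.7, 0.3, 0.2]
grip_width: 1.002
grasp_force: 0.0
```

Request:
arm_command --plan '[{"dp": [0,0,0],"spin": 0},{"dp": [0,0,0],"spin": 0},{"dp": [0,0,0],"spin": 0},{"dp": [0,0,0],"spin": 0},{"dp": [0,0,0],"spin": 0}]' --grip 1 --newtons 60

```text
clock: 6.5
position: [0.5181, -0.1342, 0.2147]
ee_rot: [0.699, 0.715, 0.0, 0.001]
ft_force: [-0.2, 0.6, 6.9]
grip_width: 0.368
grasp_force: 59.2
```

```bash
python3 - <<'E'
from h import *
# nut pose, lifted then over the nut; tool y along clamp x (0.325)
go((.5175,-.136,.272,1.60,2),(.534,.02,.30,1.896,5),(.538,.063,.27,1.896,2))
E
```

```text
[ 0.5181 -0.1342  0.2147] 1.5927 6.5 [-0.2  0.6  6.9] 0.3675739836434186 59.225982285279315
{"dp":[-0.9, -0.3, -28.6],"spin":-0.004}, {"dp":[-0.9, -0.3, -28.7],"spin":-0.003} -> [ 0.5176 -0.136   0.272 ] 1.6
{"dp":[31.1, 4.2, -5.6],"spin":-0.059}, {"dp":[30.8, 6.0, -5.6],"spin":-0.059}, {"dp":[30.4, 7.8, -5.6],"spin":-0.059}, {"dp":[29.9, 9.6, -5.6],"spin":-0.06}, {"dp":[29.2, 11.4, -5.6],"spin":-0.059} -> [0.534 0.02  0.3  ] 1.896
{"dp":[19.7, 8.8, 15.0],"spin":-0.0}, {"dp":[19.8, 8.7, 15.0],"spin":-0.0} -> [0.538 0.063 0.27 ] 1.896
```

Request:
arm_command --plan '[{"dp": [0,0,-30],"spin": 0},{"dp": [0,0,-30],"spin": 0},{"dp": [31,4,-6],"spin": -0.06},{"dp": [31,6,-6],"spin": -0.06},{"dp": [30.5,8,-6],"spin": -0.06}]'

```text
clock: 7.0
position: [0.5278, -0.0395, 0.2922]
ee_rot: [0.632, 0.775, -0.0, 0.0]
ft_force: [-0.1, -0.7, -2.6]
grip_width: 0.363
grasp_force: 60.5
```

Request:
arm_command --plan '[{"dp": [30,9.5,-6],"spin": -0.06},{"dp": [29,11.5,-6],"spin": -0.06},{"dp": [20,8.5,15],"spin": 0},{"dp": [20,8.5,15],"spin": 0},{"dp": [0,0,0],"spin": 0}]'

```text
clock: 7.5
position: [0.5373, 0.0683, 0.2721]
ee_rot: [0.583, 0.813, -0.0, -0.001]
ft_force: [-0.4, 0.4, -1.1]
grip_width: 0.363
grasp_force: 60.3
```

```bash
python3 - <<'E'
from h import *
go((.538,.063,.26,1.896,2))
s=viewer.camera("scene"); t=viewer.camera("top")
c=cv2.resize(s[185:285,270:370],None,fx=4,fy=4,interpolation=cv2.INTER_CUBIC)
d=cv2.resize(t[180:280,285:385],None,fx=4,fy=4,interpolation=cv2.INTER_CUBIC)
cv2.imwrite("pics/nut1.png",np.hstack([c,d]))
E
```

```text
[0.5373 0.0683 0.2721] 1.8973 7.5 [-0.4  0.4 -1.1] 0.3633251130293528 60.27166711050086
{"dp":[-2.6, -0.5, 6.1],"spin":0.001}, {"dp":[-2.7, -0.5, 6.0],"spin":0.0} -> [0.538 0.063 0.26 ] 1.896
```

View pics/nut1.png

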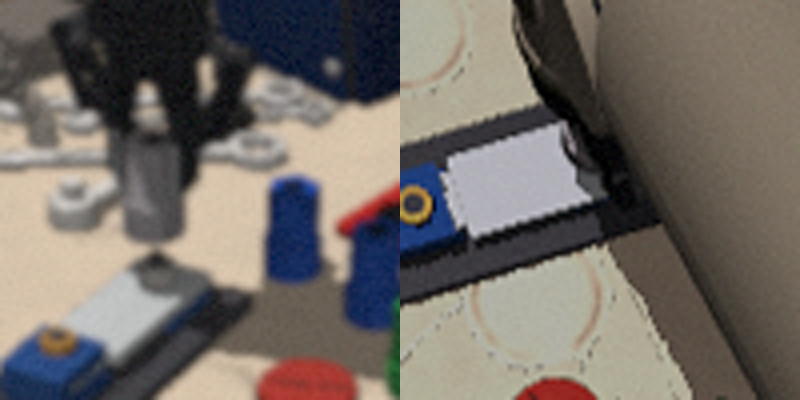

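```bash
python3 - <<'E'
from h import *
q=lambda *X:np.round((proj("scene",X)+.5-[270,185])*4-.5,1)
print("mouth ctr",q(.5373,.0683,.0694),"skirt top",q(.5373,.0683,.0934)," +1cm toolx",q(.5342,.0778,.0694))
print("nut top",q(.538,.063,.044), "stud top",q(.538,.063,.05))
E
```

```text
mouth ctr [154.7 229.2] skirt top [154.1 194.7]  +1cm toolx [145.9 236.1]
nut top [161.1 261.8] stud top [161.  253.4]
```

Request:
arm_command --plan '[{"dp": [-2.5,-0.5,6],"spin": 0},{"dp": [-2.5,-0.5,6],"spin": 0},{"dp": [0,0,8],"spin": 0},{"dp": [0,0,3],"spin": 0},{"dp": [0,0,0],"spin": 0}]'

```text
clock: 8.1
position: [0.5395, 0.0592, 0.2521]
ee_rot: [0.585, 0.811, -0.001, 0.001]
ft_force: [-7.6, -5.2, 19.3]
grip_width: 0.36
grasp_force: 63.1
```

Request:
arm_command --plan '[{"dp": [0,0,2],"spin": 0},{"dp": [0,0,2],"spin": 0},{"dp": [0,0,0],"spin": 0}]'

```text
clock: 8.4
position: [0.54, 0.0593, 0.251]
ee_rot: [0.585, 0.811, -0.001, 0.002]
ft_force: [-17.4, -8.7, 51.3]
grip_width: 0.364
grasp_force: 67.8
```

```bash
cat > cmd.py <<'E'
import numpy as np
rows=[(38.8,-23.3,4,-.121),(41.4,-18.5,4,-.121),(43.3,-13.3,4,-.121),(44.6,-8,4,-.121),(45.3,-2.6,4,-.121),
(45.2,2.9,4,-.12),(36,1,4,-.145),(35.5,6.2,4,-.145),(34.3,11.2,4,-.145),(32.3,16,4,-.145),(29.6,20.6,4,-.145)]+[(40.5,12.8,6,0)]*5+[(40.5,9.6,10,0)]*4+[(19.4,4.3,16,0)]*2+[(0,0,38,0),"pin",(0,0,-79,0),(-43,-5,1,.021),(-43,-4,1,.021),(-43,-3.3,1,.02),(-43,-2.5,1,.02),(-43,-1.6,1,.02),(-43,-.7,1,.02),(-43,.3,1,.02),(1.2,0,79,0),"grasp",(0,0,-60,0),(31,4,-6,-.06),(31,6,-6,-.06),(30.5,8,-6,-.06),(30,9.5,-6,-.06),(29,11.5,-6,-.06),(40,17,30,0),"over",(-5,-1,23,0),(0,0,4,0),"nut"]
def run(rows):
    p=np.array([.1756,-.5998,.4048]);f=.2848
    for r in rows:
        if isinstance(r,str): print(r,np.round(p,4),round(f,3));continue
        x,y,z,s=r;x/=1e3;y/=1e3;z/=1e3
        p=p+[x*np.cos(f)+y*np.sin(f),x*np.sin(f)-y*np.cos(f),-z];f-=s
    return p,f
E
python3 -c "
from cmd import *" 2>/dev/null; mv cmd.py cmdlog.py; python3 -c "
from cmdlog import *
run(rows)"
```

```text
pin [0.5036 0.166  0.2208] 1.735
grasp [ 0.5177 -0.1342  0.2138] 1.593
over [0.5384 0.0652 0.2738] 1.893
nut [0.539  0.0602 0.2468] 1.893
```

My move was computed from a transient overshoot, so the commanded pose was about 5 mm off along tool x and the socket rim hit the stud. I'll lift, shift and retry.

Request:
arm_command --plan '[{"dp": [0,0,-9],"spin": 0},{"dp": [4.8,0,0],"spin": 0},{"dp": [0,0,0],"spin": 0},{"dp": [0,0,5],"spin": 0},{"dp": [0,0,3],"spin": 0}]'

```text
clock: 8.9
position: [0.5373, 0.0646, 0.2465]
ee_rot: [0.585, 0.811, -0.0, -0.0]
ft_force: [0.3, 0.4, -0.8]
grip_width: 0.359
grasp_force: 61.2
```

Request:
arm_command --plan '[{"dp": [0,0,1],"spin": 0},{"dp": [0,0,2],"spin": 0},{"dp": [0,0,0],"spin": 0}]'

```text
clock: 9.2
position: [0.5374, 0.065, 0.2462]
ee_rot: [0.585, 0.811, -0.001, 0.0]
ft_force: [-13.1, -2.9, 27.2]
grip_width: 0.365
grasp_force: 64.8
```

Contact is now exactly at the nut top, at z ≈ 0.2465. I'll do a small pressed search in xy and yaw to tell "too small" from "misaligned".

Request:
arm_command --plan '[{"dp": [1.5,0,-0.5],"spin": 0},{"dp": [0,1.5,0],"spin": 0},{"dp": [-1.5,0,0],"spin": 0},{"dp": [-1.5,0,0],"spin": 0.04},{"dp": [0,-1.5,0],"spin": 0}]'

```text
clock: 9.7
position: [0.5388, 0.0642, 0.2464]
ee_rot: [0.601, 0.799, 0.001, 0.001]
ft_force: [3.2, 3.4, 8.0]
grip_width: 0.37
grasp_force: 62.2
```

Request:
arm_command --plan '[{"dp": [0,-1.5,0],"spin": -0.04},{"dp": [1.5,0,0],"spin": -0.04},{"dp": [1.5,0,0],"spin": 0},{"dp": [-1.5,1.5,0],"spin": 0.04},{"dp": [0,0,0],"spin": 0}]'

```text
clock: 10.2
position: [0.5383, 0.0648, 0.2463]
ee_rot: [0.585, 0.811, 0.0, 0.001]
ft_force: [-2.7, -1.7, 13.0]
grip_width: 0.36
grasp_force: 62.9
```

It stops at the nut top everywhere, so this socket is too small. I'll put it back on its post.

```bash
cat >> cmdlog.py <<'E'
rows+=[(0,0,-9,0),(4.8,0,0,0),(0,0,11,0),"nut1",(1.5,0,-.5,0),(0,1.5,0,0),(-3,0,0,.04),(0,-3,0,-.04),(1.5,0,0,-.04),(1.5,0,0,0),(-1.5,1.5,0,.04),"now"]
E
python3 - <<'E'
from cmdlog import *
from h import *
p,f=run(rows)
print(); plan([*p,f],[(.538,.064,.30,1.893,2),(.5177,-.134,.285,1.60,5),(.5177,-.1345,.216,1.60,3)])
print();plan([.5177,-.1345,.216,1.6],[(.5177,-.1345,.28,1.6,2),(.529,-.1988,.28,1.88,3),(.529,-.1988,.214,1.88,3)])
E
```

```text
pin [0.5036 0.166  0.2208] 1.735
grasp [ 0.5177 -0.1342  0.2138] 1.593
over [0.5384 0.0652 0.2738] 1.893
nut [0.539  0.0602 0.2468] 1.893
nut1 [0.5375 0.0647 0.2448] 1.893
now [0.5374 0.0649 0.2453] 1.893

{"dp":[-0.5, 0.1, -27.4],"spin":-0.0}, {"dp":[-0.5, 0.2, -27.3],"spin":-0.0} -> [0.538 0.064 0.3  ] 1.893
{"dp":[-36.3, -16.4, 3.0],"spin":0.059}, {"dp":[-37.2, -14.2, 3.0],"spin":0.058}, {"dp":[-37.9, -12.1, 3.0],"spin":0.059}, {"dp":[-38.6, -9.8, 3.0],"spin":0.058}, {"dp":[-39.1, -7.5, 3.0],"spin":0.059} -> [ 0.5177 -0.134   0.285 ] 1.6
{"dp":[-0.2, 0.0, 23.0],"spin":-0.0}, {"dp":[-0.2, 0.0, 23.0],"spin":-0.0}, {"dp":[-0.1, 0.0, 23.0],"spin":-0.0} -> [ 0.5177 -0.1345  0.216 ] 1.6

{"dp":[0.0, 0.0, -32.0],"spin":0.0}, {"dp":[0.0, 0.0, -32.0],"spin":0.0} -> [ 0.5177 -0.1345  0.28  ] 1.6
{"dp":[-21.5, 3.1, -0.0],"spin":-0.093}, {"dp":[-21.8, 1.1, -0.0],"spin":-0.093}, {"dp":[-21.7, -0.8, -0.0],"spin":-0.094} -> [ 0.529  -0.1988  0.28  ] 1.88
{"dp":[-0.0, -0.0, 22.0],"spin":0.0}, {"dp":[-0.0, -0.0, 22.0],"spin":0.0}, {"dp":[-0.0, -0.0, 22.0],"spin":0.0} -> [ 0.529  -0.1988  0.214 ] 1.88
```

Request:
arm_command --plan '[{"dp": [-0.5,0,-27],"spin": 0},{"dp": [-0.5,0,-27],"spin": 0},{"dp": [-36.3,-16.4,3],"spin": 0.059},{"dp": [-37.2,-14.2,3],"spin": 0.058},{"dp": [-37.9,-12.1,3],"spin": 0.059}]'

```text
clock: 10.7
position: [0.5251, -0.0563, 0.2896]
ee_rot: [0.654, 0.756, -0.0, -0.0]
ft_force: [0.7, -0.6, -3.1]
grip_width: 0.361
grasp_force: 61.3
```

Request:
arm_command --plan '[{"dp": [-38.6,-9.8,3],"spin": 0.058},{"dp": [-39.3,-7.3,3],"spin": 0.059},{"dp": [0,0,0],"spin": 0},{"dp": [0,0,20],"spin": 0},{"dp": [0,0,20],"spin": 0}]'

```text
clock: 11.2
position: [0.5176, -0.1346, 0.2434]
ee_rot: [0.697, 0.717, 0.0, 0.0]
ft_force: [-0.8, -0.3, -1.9]
grip_width: 0.367
grasp_force: 61.3
```

Request:
arm_command --plan '[{"dp": [0,0,15],"spin": 0},{"dp": [0,0,11],"spin": 0},{"dp": [0,0,3],"spin": 0},{"dp": [0,0,0],"spin": 0},{"dp": [0,0,0],"spin": 0}]'

```text
clock: 11.7
position: [0.5179, -0.1342, 0.2155]
ee_rot: [0.697, 0.717, 0.0, 0.0]
ft_force: [-0.0, -1.1, -2.0]
grip_width: 0.363
grasp_force: 61.2
```

Request:
arm_command --plan '[{"dp": [0,0,1.2],"spin": 0},{"dp": [0,0,0],"spin": 0}]'

```text
clock: 11.9
position: [0.518, -0.1343, 0.2146]
ee_rot: [0.697, 0.717, 0.0, 0.0]
ft_force: [-0.6, 1.1, 2.7]
grip_width: 0.363
grasp_force: 61.8
```

Request:
arm_command --plan '[{"dp": [0,0,0],"spin": 0},{"dp": [0,0,0],"spin": 0},{"dp": [0,0,0],"spin": 0},{"dp": [0,0,-32],"spin": 0},{"dp": [0,0,-32],"spin": 0}]' --grip -1

```text
clock: 12.4
position: [0.5173, -0.1342, 0.2781]
ee_rot: [0.697, 0.717, -0.0, -0.001]
ft_force: [1.0, 0.1, 0.8]
grip_width: 0.999
grasp_force: 0.0
```

Request:
arm_command --plan '[{"dp": [-21.5,3.1,0],"spin": -0.093},{"dp": [-21.8,1.1,0],"spin": -0.093},{"dp": [-21.7,-0.8,0],"spin": -0.094},{"dp": [0,0,0],"spin": 0},{"dp": [0,0,0],"spin": 0}]'

```text
clock: 12.9
position: [0.5289, -0.1986, 0.2778]
ee_rot: [0.591, 0.807, 0.0, -0.0]
ft_force: [-0.1, -0.5, 0.3]
grip_width: 1.0
grasp_force: 0.0
```

```bash
python3 - <<'E'
from h import *
go((.529,-.1988,.214,1.88,3))
s=viewer.camera("scene")
cv2.imwrite("pics/r1.png",cv2.resize(s[175:255,330:450],None,fx=5,fy=5,interpolation=cv2.INTER_CUBIC))
E
```

```text
[ 0.5289 -0.1986  0.2778] 1.8777 12.9 [-0.1 -0.5  0.3] 0.9995345544939859 0.0
{"dp":[-0.1, 0.0, 21.3],"spin":-0.001}, {"dp":[-0.1, 0.0, 21.3],"spin":-0.001}, {"dp":[-0.0, 0.1, 21.2],"spin":-0.0} -> [ 0.529  -0.1988  0.214 ] 1.88
```

View pics/r1.png

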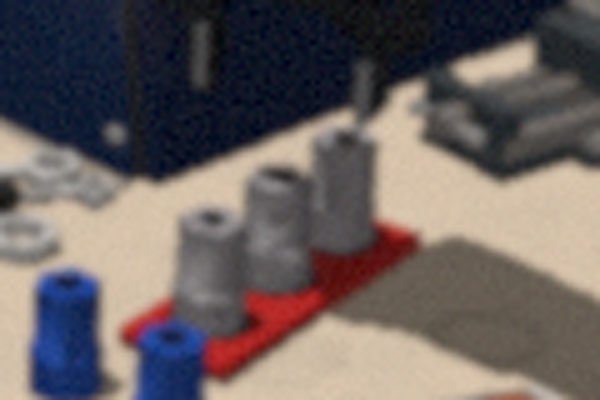

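The middle frame shows socket 1 standing upright on its post again. Next is the middle socket.

Request:
arm_command --plan '[{"dp": [0,0,22],"spin": 0},{"dp": [0,0,22],"spin": 0},{"dp": [0,0,17],"spin": 0},{"dp": [0,0,3],"spin": 0},{"dp": [0,0,0],"spin": 0}]'

```text
clock: 13.45
position: [0.529, -0.1977, 0.214]
ee_rot: [0.59, 0.808, 0.0, -0.0]
ft_force: [0.6, -0.8, 0.9]
grip_width: 0.999
grasp_force: 0.0
```

Request:
arm_command --plan '[{"dp": [0,0,0],"spin": 0},{"dp": [0,0,0],"spin": 0},{"dp": [0,0,0],"spin": 0},{"dp": [0,0,0],"spin": 0},{"dp": [0,0,0],"spin": 0}]' --grip 1

```text
clock: 13.95
position: [0.5292, -0.1986, 0.2148]
ee_rot: [0.59, 0.807, 0.0, 0.001]
ft_force: [-1.8, 0.7, 5.6]
grip_width: 0.361
grasp_force: 59.4
```

```bash
python3 - <<'E'
from h import *
print(pose()); print()
plan([.529,-.1988,.2138,1.879],[(.529,-.1988,.295,1.879,2),(.538,.0635,.295,1.893,6),(.538,.0635,.249,1.893,3)])
E
```

```text
(array([ 0.52919834, -0.19862235,  0.21477503]), np.float64(1.8797041542880493), {'clock': 13.95, 'joint_pos': array([ 0.76507794,  0.45382332, -0.58718024,  1.79219671,  0.29660026,
        0.98340739,  0.36742305]), 'joint_velocities': array([-4.00060598e-04,  5.80454546e-04,  1.22261708e-03, -5.30874393e-05,
       -3.72509654e-04,  8.55139511e-04, -9.53272263e-04]), 'tau': array([-3.16373119e-02, -5.54141808e+01, -8.01618665e+00, -3.06492913e+01,
        6.28915709e-02, -5.41799963e-01,  8.17028980e-03]), 'position': array([ 0.52919834, -0.19862235,  0.21477503]), 'ee_rot': array([5.89907279e-01, 8.07470814e-01, 5.36024876e-06, 5.36058910e-04]), 'ft_force': array([-1.75339207,  0.65299551,  5.62467671]), 'torque': array([0.04500847, 0.38196674, 0.02111757]), 'grasp_force': 59.40810592845082, 'grip_width': 0.3605064930335454})

{"dp":[0.0, 0.0, -40.6],"spin":0.0}, {"dp":[0.0, 0.0, -40.6],"spin":0.0} -> [ 0.529  -0.1988  0.295 ] 1.879
{"dp":[41.2, 14.7, 0.0],"spin":-0.002}, {"dp":[41.2, 14.8, 0.0],"spin":-0.002}, {"dp":[41.1, 14.8, 0.0],"spin":-0.003}, {"dp":[41.1, 15.0, 0.0],"spin":-0.002}, {"dp":[41.1, 15.1, 0.0],"spin":-0.003}, {"dp":[41.0, 15.1, 0.0],"spin":-0.002} -> [0.538  0.0635 0.295 ] 1.893
{"dp":[0.0, 0.0, 15.3],"spin":-0.0}, {"dp":[0.0, 0.0, 15.4],"spin":-0.0}, {"dp":[0.0, 0.0, 15.3],"spin":-0.0} -> [0.538  0.0635 0.249 ] 1.893
```

Request:
arm_command --plan '[{"dp": [0,0,-41],"spin": 0},{"dp": [0,0,-41],"spin": 0},{"dp": [41.2,14.7,0],"spin": -0.002},{"dp": [41.2,14.8,0],"spin": -0.002},{"dp": [41.1,14.8,0],"spin": -0.003}]'

```text
clock: 14.45
position: [0.533, -0.0662, 0.2962]
ee_rot: [0.587, 0.809, -0.0, 0.0]
ft_force: [0.4, 0.0, -2.0]
grip_width: 0.365
grasp_force: 60.6
```

Request:
arm_command --plan '[{"dp": [41.1,15,0],"spin": -0.002},{"dp": [41.1,15.1,0],"spin": -0.003},{"dp": [41,15.1,0],"spin": -0.002},{"dp": [0,0,20],"spin": 0},{"dp": [0,0,20],"spin": 0}]'

```text
clock: 14.95
position: [0.5376, 0.0655, 0.2559]
ee_rot: [0.583, 0.813, 0.0, 0.0]
ft_force: [-0.7, -1.4, -3.1]
grip_width: 0.365
grasp_force: 60.6
```

Request:
arm_command --plan '[{"dp": [0,0,5],"spin": 0},{"dp": [0,0,0],"spin": 0},{"dp": [0,0,3],"spin": 0},{"dp": [0,0,2],"spin": 0},{"dp": [0,0,0],"spin": 0}]'

```text
clock: 15.45
position: [0.5378, 0.0635, 0.2463]
ee_rot: [0.584, 0.811, 0.0, 0.0]
ft_force: [-0.7, -0.1, -3.8]
grip_width: 0.364
grasp_force: 60.5
```

Request:
arm_command --plan '[{"dp": [0,0,1],"spin": 0},{"dp": [0,0,1],"spin": 0},{"dp": [0,0,1],"spin": 0},{"dp": [0,0,0],"spin": 0}]'

```text
clock: 15.85
position: [0.5379, 0.0637, 0.2431]
ee_rot: [0.584, 0.812, 0.0, 0.0]
ft_force: [0.8, 0.6, -2.7]
grip_width: 0.366
grasp_force: 60.5
```

It's going down over the nut without force, so I'll continue.

Request:
arm_command --plan '[{"dp": [0,0,2],"spin": 0},{"dp": [0,0,2],"spin": 0},{"dp": [0,0,2],"spin": 0},{"dp": [0,0,2],"spin": 0},{"dp": [0,0,0],"spin": 0}]'

```text
clock: 16.35
position: [0.5379, 0.0638, 0.2349]
ee_rot: [0.584, 0.812, 0.0, 0.0]
ft_force: [3.3, 3.0, -4.6]
grip_width: 0.366
grasp_force: 60.2
```

Request:
arm_command --plan '[{"dp": [0,0,1],"spin": 0},{"dp": [0,0,1],"spin": 0},{"dp": [0,0,0],"spin": 0}]'

```text
clock: 16.65
position: [0.538, 0.064, 0.2347]
ee_rot: [0.584, 0.812, -0.0, 0.001]
ft_force: [-5.1, 0.0, 18.2]
grip_width: 0.363
grasp_force: 63.0
```

```bash
python3 - <<'E'
from h import *
s=viewer.camera("scene"); s0=cv2.imread("pics/scene0.png")
for th in("glass","tub"): print(th,[(round(d["score"],2),np.round(d["position"],3)) for d in finder.find_in("scene",th)[:1]])
cv2.imwrite("pics/end.png",cv2.resize(s[165:325,130:450],None,fx=2.5,fy=2.5,interpolation=cv2.INTER_CUBIC))
E
```

```text
glass [(0.78, array([0.573, 0.448, 0.069]))]
tub [(0.93, array([0.369, 0.097, 0.041]))]
```

View pics/end.png

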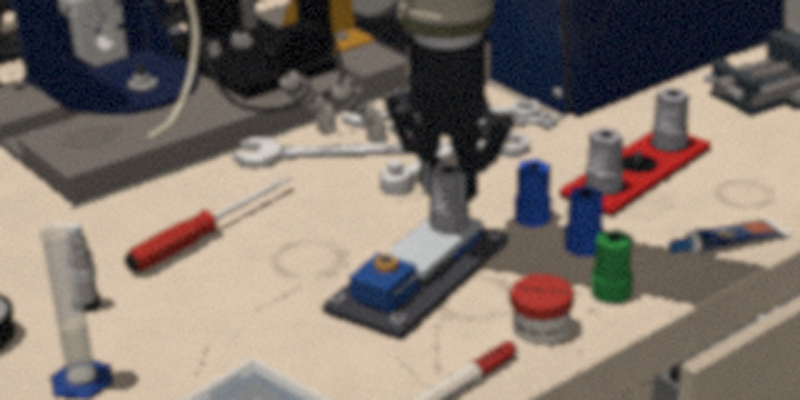

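The final picture shows the socket upright and seated on the nut at (448,200), and socket 1 upright on its post at (604,160). The pin is home, and the glass and tub haven't moved. Handing in.

```bash
python3 -c "
from workcell import manip
print(manip.hand_in())"
```

```text
the job is handed in; nothing more can be done
None
```

The job is handed in: the hinge pin is fully home, and the middle socket is the one that fits, seated on the nut upright and still gripped. The first socket tried was too small and stands back on its post, the third was not needed, and the glass and tub did not move.

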